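Turn the divider of the house book

TASK

The house book lies open on its sloping stand. With the fingertips alone, push up the top divider and turn it over the rings until it lies flat on the pages of the other half: do not pinch it or fling it over, and do not lift the second divider beneath it. Leave everything else on the console where it is.

Things in the scene. Friction and masses are not known exactly. Their poses are not given: they have to be found in the camera images.
- divider (a joint): top divider, a leaf of stiff grey board (65 g, 212 mm along the spine, 149 wide, 3 thick) turning on the book's rings; rad: 0 = flat where it starts, pi/2 = square to the book, pi = flat on the other half. The rings are a little tight: within about 30 degrees of upright it may stay standing, leaning further it sinks down by itself. Under 1 N at the tab turns it.
- divider_tab (a point): middle of the outer edge of the top divider's tab, mid-thickness; turns with the leaf. x: along the spine, down the slope; y: in the leaf's plane, out from the rings; z: out of the floor plan face (up at the start). The ring axis is parallel to x, 184 mm from here along -y. Tab 56 mm long (x), 3 thick, sticks out 24 mm past the leaf's straight edge; it is the tab nearest the high end on this side.
- ring_axis (a point): point on the ring axis in the middle of the book, the line about which both dividers turn; 21 mm above the stand's board. Three steel rings of 17 mm outer radius run round it. Seen from the robot's base, the dividers start on the left (+y) half and the stand's high end is the near one.
- divider_below (a joint): second divider, right beneath the top one, same size, rings and joint values; it must stay at 0. Its straight outer edge lies under that of the top divider: a finger reaching more than 24 mm in under the top tab would lift it too.
- divider_below_tab (a point): middle of the outer edge of the second divider's tab, on the same side as the top one's but 66 mm further down the slope (10 mm free between the tabs) and 4 mm lower; axes as for divider_tab.
- stand: fixed oak book stand with the open book; origin under its middle, on the console; x down the slope (10 degrees), y to the half with the dividers. Board 200 x 270 mm, upper face 55 mm high in the middle. Open book 216 mm (x) by 332 (y); the outer 18 mm of the tab overhang it, free down to the console 80 mm below. A third tab each side, bound deep in the pages, does not move.
- car_key: chrome car key fob, 72 x 36 x 14 mm with a small ring, loose; origin at the middle of its underside. Bystander.
- garage_remote: white plastic garage remote, 62 x 38 x 16 mm, loose; origin at the middle of its underside. Bystander.
- reading_glasses: folded reading glasses, 134 mm wide, 26 mm deep, 40 mm high, loose, beyond the low end of the stand; origin at the underside of the lenses. Bystander.
- catch_all: slate grey stoneware catch-all dish with coins, 150 mm across, 32 mm high, loose; origin at the middle of its underside. Bystander.
- cedar_box: small closed cedar box, 140 x 90 x 59 mm, loose; origin at the middle of its underside. Bystander.
- candle_jar: candle jar with a wooden lid, 73 mm across, 78 mm high, loose; origin at the middle of its underside. Bystander.

How it is judged (in metres and radians):
At the end, for the whole second after the job is handed in: The top divider lies flat on the other half (within 4 degrees of pi), at rest, and the second divider still lies flat where it was (within 3 degrees) (value of joint divider above 3.07 rad and velocity of joint divider below 0.05 rad/s and value of joint divider_below below 0.06 rad); the robot touches nothing.
It fails at once if the second divider is lifted (more than 0.2 rad) (value of joint divider_below above 0.2 rad).
It fails at once if the top divider is flung over (faster than 6 rad/s) (velocity of joint divider above 6 rad/s).
It fails at once if the top divider is pinched or forced (more than 5 N from the fingers while it is in mid-turn) (contact force between the fingers and divider above 5 N and value of joint divider between 0.25 and 2.8 rad).
It fails at once if the arm or the gripper's body, instead of the fingers, works the divider (contact force between the arm and divider above 1 N).
It fails at once if a thing beside the book is moved by more than 15 mm or lifted (distance of any of car_key, garage_remote, reading_glasses, catch_all, cedar_box, candle_jar from where it was at the start of the episode above 0.015 m).
It also fails if it takes over 45 s, if anything falls off the work surface, if the arm or the gripper's body presses on something with over 40 N, if the wrist force passes 120 N, or if a joint passes its speed limit or range.

ROBOT

A 6-joint arm with a two-finger parallel gripper is mounted at the origin on the work surface. World frame = base frame: x ahead of the robot, y to its left, z up, the work surface at z = 0. Lengths are in m, angles in degrees, forces in N, time in s.
With the tool pointing down it reaches from about 0.35 to 0.875 m from the base axis. Payload 4.2 kg.
Tool frame: the origin (TCP) lies on the front face of the gripper's body, between the roots of the fingers; the fingertips stand 73 mm ahead of it and the grasp point (between the pads) lies 54 mm ahead of it (env.finger_overhang is the distance from the TCP to the fingertips, in m); z points along the fingers, y is the line along which they close (so a half turn about z gives the same grasp; the last joint's range is limited). The gripper opens to 85 mm and grips with 20 to 120 N. Pads are 22 mm wide; open, the fingers measure 114 mm over their backs; the gripper's body (76 mm by 85 mm) begins 54 mm behind the grasp point. The pads swing forward as they close: fully open they stand 13 mm farther back than shut.
Start: joints at [-56.517, 22.042, 0.453, 0, -68.411, -14.817], TCP at [0.2, -0.592, 0.304] pointing down, gripper open.
Joint ranges: [-179.83, 179.83], [-69.29, 118.12], [-61.27, 80.66], [-181.25, 117.63], [-171.15, -9.14], [-177.46, 177.46]. Speed limits (degrees/s): [159.86, 159.86, 180, 180, 180, 180].

INTERFACE

Orientations are given as [roll, pitch, yaw] about the fixed x, y, z axes, in that order (R = Rz(yaw) Ry(pitch) Rx(roll)).
In Python, from bench import env, imaging, workorder gives the robot as it stands.
- The arm moves only by the tool move_arm, never from a script. Its argument "plan" is a list of rows, each a list of 7 numbers: the turn, a rotation vector about the world's x, y, z as a fraction of full scale, then the shift along the world's x, y, z as a fraction of full scale, then the opening, from 0 (shut) to 1 (fully open). In form: [[rx, ry, rz, dx, dy, dz, gripper], ...]. A call has 1 to 20 rows; each row shifts and turns the commanded pose from where the row before left it; what a row does not reach is not made up. Full scale, the value 1, is 0.2 m for a shift and 45 degrees for a turn. A row lasts 1/12 s, in which the tool goes at most 41.7 mm and 7.16 degrees, less where a joint would pass 70% of its speed; a pose out of reach is approached as far as the arm can. A call with a number of a shift or a turn outside -1 to 1 is refused whole. A call with a gripper value outside its range is refused whole. The fingers move at their own pace and stop on an object; "squeeze" is the grip in N (left out, the last holds). Time passes only in rows, so rows that do not move let the fingers close. It gives the time, the measured TCP pose, the force, the opening and the grip force at its end, in the units of the state.
- env.sense(): the state, without advancing time (a new reading comes with each control period).
- imaging.read_camera(name): name is "scene" or "top" or "wrist"; returns a dict with "color" (420x560x3 uint8, red, green, blue), "depth" (420x560 float32, m along the optical axis (not along the pixel's ray), 0 where there is no reading), "intrinsics" (3x3 intrinsics, pixels), "k1" (the pictures are not rectified: a ray, as slopes to the right and down, at radius r is drawn at 1 + k1 r^2 times it, then the intrinsics apply), "world_to_cam" (4x4, takes a point from world to camera coordinates). Camera axes: x right, y up, looking along -z (the intrinsics and any distortion apply to the point x, -y, -z); pixel columns grow to the right and rows downward; lengths in m; the calibration is good to about 2 mm. A picture is of the moment at which its call begins.
- workorder.sign_off(): hands the job in; it is judged then, once.
The state is a dict: "time": time; "qpos": joint angles; "joint_vel": joint speeds; "tau": joint torques, N m; "ee_pos": TCP position; "eef_rot": TCP orientation; "wrist_force": force on the tool from outside, world axes, zero at the start; "ft_torque": the same for the moment, N m; "opening": finger opening in m; "finger_force": force on a finger pad.
Only numpy, scipy, OpenCV 4.12 (cv2) and the standard library are available. Lean on these libraries where they do the work, as an engineer would, in place of code of your own. Each camera call takes 0.05 s, during which the arm holds its last target. There are 200 camera calls.

## Working session

There is one attempt and no reset: what is moved stays moved. The work goes in short steps, Python scripts to look and compute and a tool call to move; the robot and the scene stay as the last step left them, time stands still between calls to the robot, and variables do not carry over. Pictures are saved under pics/ and viewed, at most 13 in all, crops included, and the job is handed in when it is done.

Besides the shell and the picture viewer there is one more tool, called after "Call:" as name(argument=value, ...), one argument or row to a line, values as JSON. move_arm: Moves the arm, as the interface text tells. Its arguments: {"type":"object","properties":{"plan":{"type":"array"},"squeeze":{"type":"number"}},"required":["plan"]}

```bash
mkdir -p pics; cat > h.py <<'E'
import numpy as np, cv2
from bench import env, imaging, workorder
def cam(n):
    c=imaging.read_camera(n); return c
def save(c,f): cv2.imwrite(f,c["color"][:,:,::-1])
def ray(c,u,v):
    K=np.array(c["intrinsics"]);k=c["k1"]
    x=(u-K[0,2])/K[0,0];y=(v-K[1,2])/K[1,1]
    a,b=x,y
    for _ in range(20):
        s=1+k*(a*a+b*b);a,b=x/s,y/s
    T=np.linalg.inv(np.array(c["world_to_cam"]))
    d=T[:3,:3]@np.array([a,-b,-1.0]); return T[:3,3],d
def dpt(c,u,v):
    o,d=ray(c,u,v); return o+d*c["depth"][int(round(v)),int(round(u))]
def onplane(c,u,v,z):
    o,d=ray(c,u,v); return o+d*(z-o[2])/d[2]
def proj(c,p):
    q=np.array(c["world_to_cam"])@np.r_[p,1]
    a,b=q[0]/-q[2],-q[1]/-q[2]; s=1+c["k1"]*(a*a+b*b);K=np.array(c["intrinsics"])
    return K[0,0]*a*s+K[0,2],K[1,1]*b*s+K[1,2]
E
python3 - <<'E'
from h import *
print(env.sense())
for n in("top","scene"):
    c=cam(n);save(c,f"pics/{n}0.png");print(n,c["intrinsics"],c["k1"],np.linalg.inv(c["world_to_cam"])[:3].round(3).tolist())
E
```

```text
{'time': 0.0, 'qpos': array([-5.65158150e+01,  2.20917393e+01,  3.77583655e-01, -3.01509378e-02,
       -6.84106247e+01, -1.48157403e+01]), 'joint_vel': array([-0.08482875,  0.01708641, -0.01469522,  0.03572957,  0.0079671 ,
       -0.08595022]), 'tau': array([ 1.03579007e-04, -3.92287087e+01,  1.88396591e+01,  4.18600112e+00,
       -4.68285536e-03,  5.88326188e-08]), 'ee_pos': array([ 0.19993418, -0.59169575,  0.30279309]), 'eef_rot': array([ 1.79872203e+02, -4.82825497e-03, -1.61342675e+02]), 'wrist_force': array([ 0.4305135 , -0.73208248,  0.60208106]), 'ft_torque': array([-0.0290738 ,  0.02913407,  0.01767536]), 'finger_force': 0.0, 'opening': 0.08528430600061666}
top [[391.03645653   0.         282.97544562]
 [  0.         391.03645653 207.86124099]
 [  0.           0.           1.        ]] -0.04443349928127042 [[0.013, 0.997, -0.078, 0.511], [-1.0, 0.014, 0.003, 0.067], [0.004, 0.078, 0.997, 0.977]]
scene [[411.92383128   0.         283.93886415]
 [  0.         411.92383128 204.37500725]
 [  0.           0.           1.        ]] 0.027336452841954316 [[0.747, -0.486, 0.453, 1.117], [0.665, 0.554, -0.502, -0.524], [-0.007, 0.676, 0.737, 0.952]]
```

View pics/top0.png

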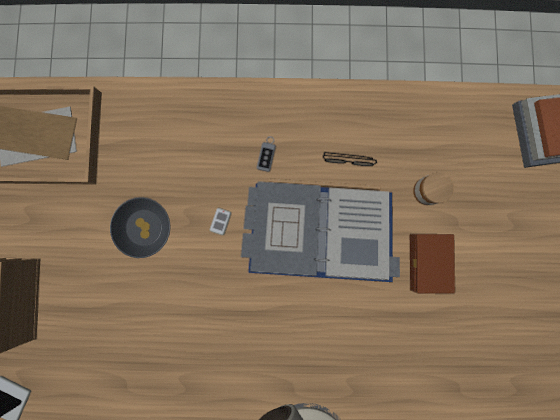

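View pics/scene0.png

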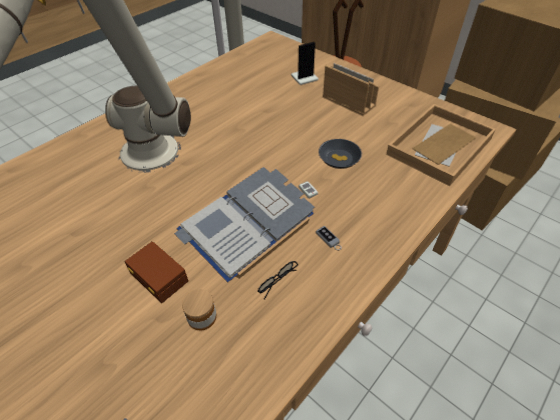

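The top view shows the book around (320,230), dividers on the left with tabs near (246,243) and (248,210). The remote is at (220,221), close to the tabs. I'll enlarge the tab area.

```bash
python3 - <<'E'
from h import *
c=cam("top")
cr=c["color"][170:290,200:345,::-1]
cv2.imwrite("pics/crop.png",cv2.resize(cr,None,fx=5,fy=5,interpolation=cv2.INTER_CUBIC)[:600])
for n,u,v in [("tab",246,245),("tab2",248,208),("leaf",262,230),("leafHi",262,270),("ringtop",323,196),("ringbot",323,262),("remote",220,221),("key",266,156),("page",360,230)]:
    print(n,dpt(c,u,v).round(3))
E
```

```text
tab [0.495 0.147 0.086]
tab2 [0.581 0.145 0.069]
leaf [0.53  0.111 0.079]
leafHi [0.44  0.109 0.093]
ringtop [ 0.614 -0.032  0.043]
ringbot [ 0.458 -0.03   0.071]
remote [0.552 0.218 0.014]
key [0.716 0.108 0.014]
page [ 0.533 -0.115  0.071]
```

View pics/crop.png

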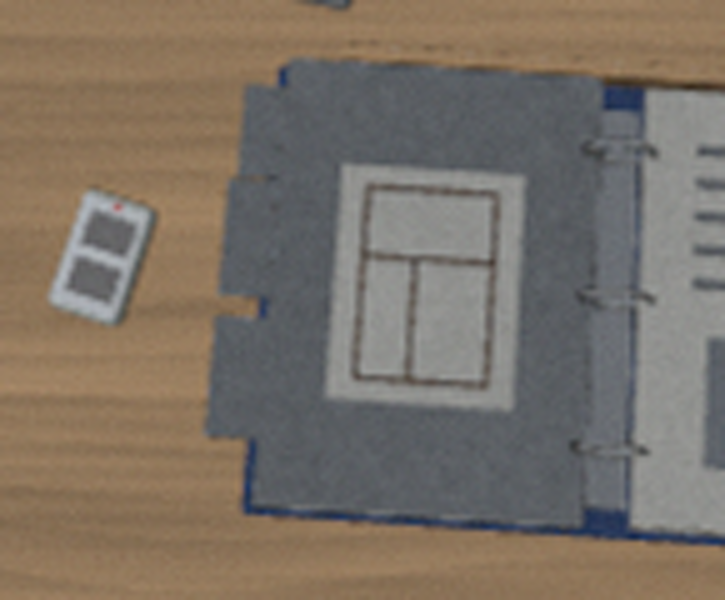

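The crop shows the top tab's outer edge from (215,318) to (208,435), the leaf's straight edge at about (262,300) to (248,510), and the rings at (618,150) to (608,448). Next I'll get the geometry in world axes.

```bash
python3 - <<'E'
from h import *
c=cam("top")
# fit leaf plane from depth
P=np.array([dpt(c,u,v) for u in range(256,315,3) for v in range(190,270,4)])
A=np.c_[P[:,0],P[:,1],np.ones(len(P))];co,*_=np.linalg.lstsq(A,P[:,2],rcond=None)
r=P[:,2]-A@co; print("plane",co.round(4),"res",r.std().round(4), "slope",np.degrees(np.arctan(co[0])).round(2))
def onp(u,v):
    o,d=ray(c,u,v); n=np.array([co[0],co[1],-1]); t=-(n@o+co[2])/(n@d); return o+t*d
f=lambda x,y:onp(200+(x-2)/5,170+(y-2)/5)
for n,x,y in [("t_far",215,318),("t_near",208,435),("tin_far",262,318),("tin_near",252,437),("t2far",235,178),("t2near",223,295),("corner_near",248,512),("corner_far",288,62),("ring1",618,150),("ring2",615,297),("ring3",608,448)]:
    print(n,f(x,y).round(4))
# objects: cedar box top, remote
h=cv2.cvtColor(c["color"],cv2.COLOR_RGB2HSV)
D=c["depth"]
def box(u0,u1,v0,v1,zmin,zmax):
    Q=np.array([dpt(c,u,v) for u in range(u0,u1) for v in range(v0,v1) if D[v,u]>0]); Q=Q[(Q[:,2]>zmin)&(Q[:,2]<zmax)]; return Q.min(0).round(3),Q.max(0).round(3)
print("cedar",box(403,465,225,300,.045,.08)); print("remote",box(205,236,200,240,.009,.03)); print("othertab/book right",box(380,405,180,285,.03,.1))
E
```

```text
plane [-0.1749  0.0041  0.1707] res 0.0017 slope -9.92
t_far [0.5217 0.1555 0.0801]
t_near [0.4689 0.1567 0.0893]
tin_far [0.522  0.134  0.0799]
tin_near [0.4683 0.1368 0.0893]
t2far [0.5871 0.1487 0.0686]
t2near [0.5324 0.1522 0.0782]
corner_near [0.4352 0.1375 0.0951]
corner_far [0.6434 0.1256 0.0587]
ring1 [ 0.603  -0.0302  0.0651]
ring2 [ 0.5339 -0.0279  0.0772]
ring3 [ 0.4654 -0.0239  0.0892]
cedar (array([ 0.387, -0.343,  0.045]), array([ 0.526, -0.25 ,  0.064]))
remote (array([0.52 , 0.192, 0.009]), array([0.584, 0.243, 0.021]))
othertab/book right (array([ 0.416, -0.206,  0.038]), array([ 0.639, -0.157,  0.093]))
```

```bash
cat >> h.py <<'E'
from scipy.spatial.transform import Rotation as Ro
ps,sl=np.radians(-2.7),np.radians(10)
u=np.array([-np.sin(ps),np.cos(ps),0]); s=np.array([np.cos(sl)*np.cos(ps),np.cos(sl)*np.sin(ps),-np.sin(sl)]); n=np.cross(s,u)
A=np.array([.4955,.156,.083])-.184*u
rad=lambda a:np.cos(np.radians(a))*u+np.sin(np.radians(a))*n
nor=lambda a:rad(a+90)
def Rt(phi):
    d=-rad(phi); y=-nor(phi)  # phi=90: y=u
    return Ro.from_matrix(np.c_[np.cross(y,d),y,d])
def tcp(phi,th,depth,off,L=.069):
    """tip centre at depth inside the tab edge of a leaf at th, off along leaf normal"""
    return A+(.184-depth)*rad(th)+off*nor(th)+L*rad(phi)
def go(p,phi,verb=""):
    st=env.sense(); R0=Ro.from_euler("xyz",st["eef_rot"],degrees=True)
    rv=(Rt(phi)*R0.inv()).as_rotvec(degrees=True)/45; dp=(np.array(p)-st["ee_pos"])/.2
    print(verb,"goal",np.round(p,3),"rot",rv.round(3),"shift",dp.round(3),"minrows",max(np.linalg.norm(rv)/.159,np.linalg.norm(dp)/.2085).round(1),"t",round(st["time"],2))
E
python3 - <<'E'
from h import *
print(env.finger_overhang,s.round(3),u.round(3),n.round(3))
go([.45,.30,.36],90,"w1")
E
```

```text
0.0726 [ 0.984 -0.046 -0.174] [0.047 0.999 0.   ] [ 0.173 -0.008  0.985]
w1 goal [0.45 0.3  0.36] rot [-0.033  0.221 -0.473] shift [1.25  4.459 0.284] minrows 22.3 t 0.2
```

Call:
move_arm(
  plan=[
    [0,0.008,-0.016,0.042,0.149,0.01,0.6],
    [0,0.008,-0.016,0.042,0.149,0.01,0.6],
    [0,0.008,-0.016,0.042,0.149,0.01,0.6],
    [0,0.008,-0.016,0.042,0.149,0.01,0.6],
    [0,0.008,-0.016,0.042,0.149,0.01,0.6],
    [0,0.008,-0.016,0.042,0.149,0.01,0.6],
    [0,0.008,-0.016,0.042,0.149,0.01,0.6],
    [0,0.008,-0.016,0.042,0.149,0.01,0.6],
    [0,0.008,-0.016,0.042,0.149,0.01,0.6],
    [0,0.008,-0.016,0.042,0.149,0.01,0.6],
    [0,0.008,-0.016,0.042,0.149,0.01,0.6],
    [0,0.008,-0.016,0.042,0.149,0.01,0.6],
    [0,0.008,-0.016,0.042,0.149,0.01,0.6],
    [0,0.008,-0.016,0.042,0.149,0.01,0.6],
    [0,0.008,-0.016,0.042,0.149,0.01,0.6],
  ],
)

```text
time: 1.45
ee_pos: [0.3259, -0.1436, 0.3341]
eef_rot: [178.8, -5.2, -172.1]
wrist_force: [1.3, 0.7, -1.4]
opening: 0.0513
finger_force: 0.0
```

Call:
move_arm(
  plan=[
    [0,0.008,-0.016,0.042,0.149,0.01,0.6],
    [0,0.008,-0.016,0.042,0.149,0.01,0.6],
    [0,0.008,-0.016,0.042,0.149,0.01,0.6],
    [0,0.008,-0.016,0.042,0.149,0.01,0.6],
    [0,0.008,-0.016,0.042,0.149,0.01,0.6],
    [0,0.008,-0.016,0.042,0.149,0.01,0.6],
    [0,0.008,-0.016,0.042,0.149,0.01,0.6],
    [0,0.008,-0.016,0.042,0.149,0.01,0.6],
    [0,0.008,-0.016,0.042,0.149,0.01,0.6],
    [0,0.008,-0.016,0.042,0.149,0.01,0.6],
    [0,0.008,-0.016,0.042,0.149,0.01,0.6],
    [0,0.008,-0.016,0.042,0.149,0.01,0.6],
    [0,0.008,-0.016,0.042,0.149,0.01,0.6],
    [0,0.008,-0.016,0.042,0.149,0.01,0.6],
    [0,0.008,-0.016,0.042,0.149,0.01,0.6],
  ],
)

```text
time: 2.7
ee_pos: [0.4521, 0.3034, 0.3638]
eef_rot: [178.5, -10.7, 177.1]
wrist_force: [-0.4, 0.3, -0.0]
opening: 0.0513
finger_force: 0.0
```

```bash
python3 - <<'E'
from h import *
st=env.sense();print(st["ee_pos"],st["eef_rot"],st["qpos"].round(1),st["opening"])
go([.45,.30,.36],90,"w1")
go(tcp(30,0,.022-.08,0)+0,30,"xx")
p=tcp(30,0,.022,0)+.08*rad(30); go(p,30,"pre")
E
```

```text
[0.45212004 0.3033882  0.36378526] [178.5341932  -10.67210799 177.11711559] [  46.8   15.2    2.    -9.2  -82.8 -138.2] 0.05125309097435483
w1 goal [0.45 0.3  0.36] rot [-0.033 -0.013  0.01 ] shift [-0.011 -0.017 -0.019] minrows 0.2 t 2.7
xx goal [0.507 0.273 0.117] rot [-1.343  0.052  0.249] shift [ 0.275 -0.15  -1.234] minrows 8.6 t 2.7
pre goal [0.513 0.262 0.156] rot [-1.343  0.052  0.249] shift [ 0.307 -0.205 -1.037] minrows 8.6 t 2.7
```

Call:
move_arm(
  plan=[
    [-0.084,0.003,0.0155,0.019,-0.013,-0.065,0.6],
    [-0.084,0.003,0.0155,0.019,-0.013,-0.065,0.6],
    [-0.084,0.003,0.0155,0.019,-0.013,-0.065,0.6],
    [-0.084,0.003,0.0155,0.019,-0.013,-0.065,0.6],
    [-0.084,0.003,0.0155,0.019,-0.013,-0.065,0.6],
    [-0.084,0.003,0.0155,0.019,-0.013,-0.065,0.6],
    [-0.084,0.003,0.0155,0.019,-0.013,-0.065,0.6],
    [-0.084,0.003,0.0155,0.019,-0.013,-0.065,0.6],
    [-0.084,0.003,0.0155,0.019,-0.013,-0.065,0.6],
    [-0.084,0.003,0.0155,0.019,-0.013,-0.065,0.6],
    [-0.084,0.003,0.0155,0.019,-0.013,-0.065,0.6],
    [-0.084,0.003,0.0155,0.019,-0.013,-0.065,0.6],
    [-0.084,0.003,0.0155,0.019,-0.013,-0.065,0.6],
    [-0.084,0.003,0.0155,0.019,-0.013,-0.065,0.6],
    [-0.084,0.003,0.0155,0.019,-0.013,-0.065,0.6],
    [-0.084,0.003,0.0155,0.019,-0.013,-0.065,0.6],
    [0,0,0,0,0,0,0.6],
  ],
)

```text
time: 4.12
ee_pos: [0.5119, 0.2593, 0.1515]
eef_rot: [-119.5, -10.2, 177.3]
wrist_force: [-0.5, -0.3, -1.3]
opening: 0.0514
finger_force: 0.0
```

```bash
python3 - <<'E'
from h import *
st=env.sense();print(st["ee_pos"],st["eef_rot"],st["qpos"].round(1))
p=tcp(30,0,.022,0); go(p+.08*rad(30),30,"pre"); go(p,30,"in")
c=cam("wrist"); save(c,"pics/w1.png"); T=A+.184*u
for k in(-.028,0,.028): print("tab pred px",np.round(proj(c,T+k*s)),np.round(proj(c,T+k*s-.024*u)))
E
```

```text
[0.51194073 0.25928227 0.15146777] [-119.53863444  -10.1708501   177.3202179 ] [  51.8   44.   -11.    25.8  -92.1 -151.8]
pre goal [0.513 0.262 0.156] rot [ 0.01  -0.004 -0.002] shift [0.008 0.015 0.025] minrows 0.1 t 4.12
in goal [0.503 0.193 0.117] rot [ 0.01  -0.004 -0.002] shift [-0.043 -0.329 -0.172] minrows 1.8 t 4.12
tab pred px [294. 189.] [273. 179.]
tab pred px [293. 234.] [273. 222.]
tab pred px [292. 276.] [273. 260.]
```

View pics/w1.png

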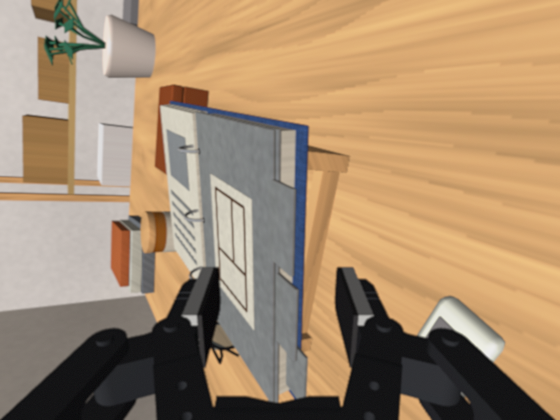

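The wrist view shows the top tab's edge running from (297,186) to (296,272), within 3 px of prediction. The fingers at (205,280) and (350,280) straddle it, so I'm going in.

Call:
move_arm(
  plan=[
    [0,0,0,-0.004,-0.033,-0.017,0.6],
    [0,0,0,-0.004,-0.033,-0.017,0.6],
    [0,0,0,-0.004,-0.033,-0.017,0.6],
    [0,0,0,-0.004,-0.033,-0.017,0.6],
    [0,0,0,-0.004,-0.033,-0.017,0.6],
    [0,0,0,-0.004,-0.033,-0.017,0.6],
    [0,0,0,-0.004,-0.033,-0.017,0.6],
    [0,0,0,-0.004,-0.033,-0.017,0.6],
    [0,0,0,-0.004,-0.033,-0.017,0.6],
    [0,0,0,-0.004,-0.033,-0.017,0.6],
    [0,0,0,0,0,0,0.6],
  ],
)

```text
time: 5.08
ee_pos: [0.5042, 0.1926, 0.1212]
eef_rot: [-119.9, -9.9, 177.3]
wrist_force: [-0.4, -0.2, 0.8]
opening: 0.0513
finger_force: 0.0
```

```bash
python3 - <<'E'
from h import *
st=env.sense();print(st["ee_pos"],st["eef_rot"],st["wrist_force"])
go(tcp(30,0,.022,0),30,"in")
c=cam("wrist"); save(c,"pics/w2.png")
for th in (15,30): go(tcp(30+th/3,th,.022,.01),30+th/3,th)
E
```

```text
[0.50420075 0.19263958 0.12124706] [-119.88901873   -9.93881953  177.29696129] [-0.35494178 -0.20731335  0.82595519]
in goal [0.503 0.193 0.117] rot [ 0.002  0.001 -0.   ] shift [-0.005  0.004 -0.021] minrows 0.1 t 5.08
15 goal [0.513 0.182 0.173] rot [ 0.111 -0.003 -0.021] shift [ 0.04  -0.059  0.256] minrows 1.3 t 5.13
30 goal [0.519 0.159 0.215] rot [ 0.22  -0.008 -0.04 ] shift [ 0.071 -0.172  0.467] minrows 2.4 t 5.13
```

View pics/w2.png

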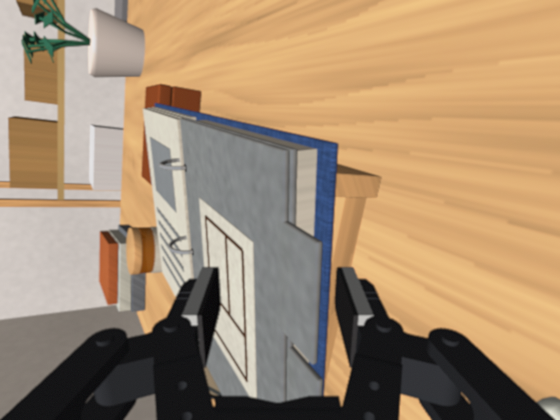

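```bash
cat >> h.py <<'E'
def table(wps,depth=.022,rows=5,off=0,L=.069):
    st=env.sense(); R0=Ro.from_euler("xyz",st["eef_rot"],degrees=True); p0=st["ee_pos"]
    for th,phi in wps:
        p=tcp(phi,th,depth,off,L); R=Rt(phi)
        print((th,phi),"rot",((R*R0.inv()).as_rotvec(degrees=True)/45/rows).round(3),"shift",((p-p0)/.2/rows).round(4),p.round(3)); p0,R0=p,R
E
python3 - <<'E'
from h import *
table([(15,40),(30,50),(45,60),(60,70),(75,80),(90,90),(105,105),(120,120)])
E
```

```text
(15, 40) rot [ 0.044 -0.002 -0.008] shift [ 0.007  -0.0128  0.0464] [0.512 0.181 0.168]
(30, 50) rot [ 0.044 -0.002 -0.008] shift [ 0.0071 -0.0251  0.0469] [0.519 0.156 0.215]
(45, 60) rot [ 0.044 -0.002 -0.008] shift [ 0.0053 -0.0359  0.0398] [0.524 0.12  0.255]
(60, 70) rot [ 0.044 -0.002 -0.008] shift [ 0.0033 -0.0447  0.0304] [0.527 0.075 0.285]
(75, 80) rot [ 0.044 -0.002 -0.008] shift [ 0.001  -0.0508  0.019 ] [0.528 0.024 0.304]
(90, 90) rot [ 0.044 -0.002 -0.008] shift [-0.0014 -0.0539  0.0065] [ 0.527 -0.03   0.31 ]
(105, 105) rot [ 0.066 -0.003 -0.012] shift [-0.0042 -0.0597 -0.0078] [ 0.523 -0.089  0.303]
(120, 120) rot [ 0.066 -0.003 -0.012] shift [-0.0066 -0.0555 -0.0227] [ 0.516 -0.145  0.28 ]
```

First two segments, to about 30°, then check that only the top divider came up.

Call:
move_arm(
  plan=[
    [0.044,-0.002,-0.008,0.007,-0.013,0.046,0.6],
    [0.044,-0.002,-0.008,0.007,-0.013,0.046,0.6],
    [0.044,-0.002,-0.008,0.007,-0.013,0.046,0.6],
    [0.044,-0.002,-0.008,0.007,-0.013,0.046,0.6],
    [0.044,-0.002,-0.008,0.007,-0.013,0.046,0.6],
    [0.044,-0.002,-0.008,0.007,-0.025,0.047,0.6],
    [0.044,-0.002,-0.008,0.007,-0.025,0.047,0.6],
    [0.044,-0.002,-0.008,0.007,-0.025,0.047,0.6],
    [0.044,-0.002,-0.008,0.007,-0.025,0.047,0.6],
    [0.044,-0.002,-0.008,0.007,-0.025,0.047,0.6],
  ],
)

```text
time: 5.97
ee_pos: [0.5188, 0.1555, 0.216]
eef_rot: [-140.3, -9.9, 177.2]
wrist_force: [0.2, -0.0, -0.8]
opening: 0.0513
finger_force: 0.2
```

```bash
python3 - <<'E'
from h import *
st=env.sense();print(st["ee_pos"],st["eef_rot"],st["wrist_force"],st["time"])
a=cam("scene"); b=cam("wrist")
cv2.imwrite("pics/a1.png",np.hstack([cv2.resize(a["color"][130:290,150:340],(520,438)),b["color"][:,140:420][:438]] if 0 else [cv2.resize(a["color"][130:290,150:340],(500,420)),b["color"][:,130:430]])[:,:,::-1])
table([(45,60),(60,70),(75,80),(90,90),(105,105),(120,120)])
E
```

```text
[0.51881927 0.15549267 0.21595246] [-140.29541026   -9.86953165  177.21535443] [ 0.18369601 -0.03998348 -0.82470017] 5.9667
(45, 60) rot [ 0.042 -0.001 -0.007] shift [ 0.0047 -0.0356  0.0373] [0.524 0.12  0.255]
(60, 70) rot [ 0.044 -0.002 -0.008] shift [ 0.0033 -0.0447  0.0304] [0.527 0.075 0.285]
(75, 80) rot [ 0.044 -0.002 -0.008] shift [ 0.001  -0.0508  0.019 ] [0.528 0.024 0.304]
(90, 90) rot [ 0.044 -0.002 -0.008] shift [-0.0014 -0.0539  0.0065] [ 0.527 -0.03   0.31 ]
(105, 105) rot [ 0.066 -0.003 -0.012] shift [-0.0042 -0.0597 -0.0078] [ 0.523 -0.089  0.303]
(120, 120) rot [ 0.066 -0.003 -0.012] shift [-0.0066 -0.0555 -0.0227] [ 0.516 -0.145  0.28 ]
```

View pics/a1.png

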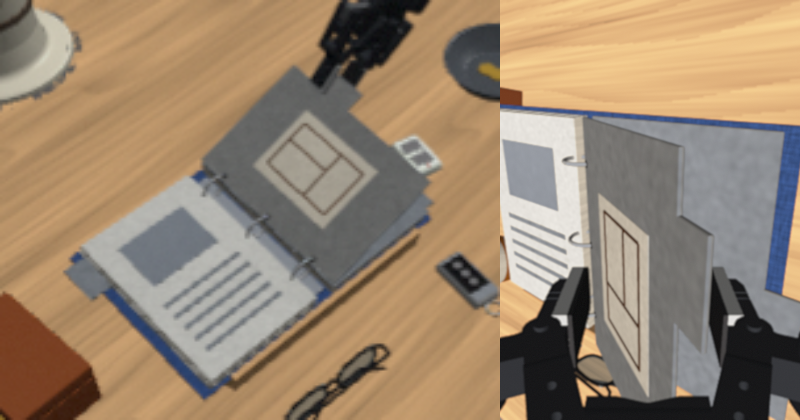

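The pictures show only the top leaf up, resting on the right finger (tab at about (700,280) in the wrist half), with the second leaf flat beneath. I'll keep turning.

Call:
move_arm(
  plan=[
    [0.043,-0.002,-0.008,0.005,-0.036,0.038,0.6],
    [0.043,-0.002,-0.008,0.005,-0.036,0.038,0.6],
    [0.043,-0.002,-0.008,0.005,-0.036,0.038,0.6],
    [0.043,-0.002,-0.008,0.005,-0.036,0.038,0.6],
    [0.043,-0.002,-0.008,0.005,-0.036,0.038,0.6],
    [0.044,-0.002,-0.008,0.003,-0.045,0.03,0.6],
    [0.044,-0.002,-0.008,0.003,-0.045,0.03,0.6],
    [0.044,-0.002,-0.008,0.003,-0.045,0.03,0.6],
    [0.044,-0.002,-0.008,0.003,-0.045,0.03,0.6],
    [0.044,-0.002,-0.008,0.003,-0.045,0.03,0.6],
    [0.044,-0.002,-0.008,0.001,-0.051,0.019,0.6],
    [0.044,-0.002,-0.008,0.001,-0.051,0.019,0.6],
    [0.044,-0.002,-0.008,0.001,-0.051,0.019,0.6],
    [0.044,-0.002,-0.008,0.001,-0.051,0.019,0.6],
    [0.044,-0.002,-0.008,0.001,-0.051,0.019,0.6],
    [0.044,-0.002,-0.008,-0.001,-0.054,0.006,0.6],
    [0.044,-0.002,-0.008,-0.001,-0.054,0.006,0.6],
    [0.044,-0.002,-0.008,-0.001,-0.054,0.006,0.6],
    [0.044,-0.002,-0.008,-0.001,-0.054,0.006,0.6],
    [0.044,-0.002,-0.008,-0.001,-0.054,0.006,0.6],
  ],
)

```text
time: 7.73
ee_pos: [0.5263, -0.0306, 0.3081]
eef_rot: [179.7, -10.1, 177.0]
wrist_force: [-1.0, -0.1, 0.0]
opening: 0.0512
finger_force: 0.1
```

```bash
python3 - <<'E'
from h import *
st=env.sense();print(st["ee_pos"],st["eef_rot"],st["qpos"].round(1),st["time"])
a=cam("scene"); b=cam("wrist")
cv2.imwrite("pics/a2.png",np.hstack([cv2.resize(a["color"][100:290,120:340],(486,420)),b["color"][:,130:430]])[:,:,::-1])
table([(105,105),(120,120),(135,135),(145,140),(155,145),(165,145),(172,145)])
E
```

```text
[ 0.52629381 -0.030599    0.30810474] [179.71976012 -10.09226173 176.96454699] [  12.9   16.3   -6.7   -3.1  -76.6 -105. ] 7.7333
(105, 105) rot [ 0.065 -0.004 -0.009] shift [-0.0038 -0.0577 -0.0058] [ 0.523 -0.089  0.303]
(120, 120) rot [ 0.066 -0.003 -0.012] shift [-0.0066 -0.0555 -0.0227] [ 0.516 -0.145  0.28 ]
(135, 135) rot [ 0.066 -0.003 -0.012] shift [-0.0086 -0.0475 -0.0362] [ 0.507 -0.192  0.244]
(145, 140) rot [ 0.022 -0.001 -0.004] shift [-0.0056 -0.022  -0.0257] [ 0.502 -0.214  0.218]
(155, 145) rot [ 0.022 -0.001 -0.004] shift [-0.0059 -0.0175 -0.0288] [ 0.496 -0.232  0.189]
(165, 145) rot [0. 0. 0.] shift [-0.0051 -0.0094 -0.0261] [ 0.491 -0.241  0.163]
(172, 145) rot [0. 0. 0.] shift [-0.0035 -0.0038 -0.0191] [ 0.487 -0.245  0.144]
```

View pics/a2.png

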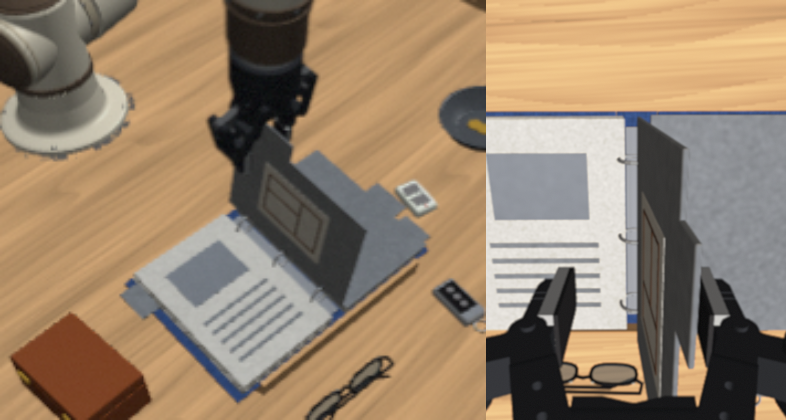

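The leaf stands nearly upright against the trailing finger, and the second leaf is flat. I'll narrow the gap a little and carry on past upright.

Call:
move_arm(
  plan=[
    [0.065,-0.003,-0.01,-0.004,-0.058,-0.006,0.58],
    [0.065,-0.003,-0.01,-0.004,-0.058,-0.006,0.56],
    [0.065,-0.003,-0.01,-0.004,-0.058,-0.006,0.54],
    [0.065,-0.003,-0.01,-0.004,-0.058,-0.006,0.52],
    [0.065,-0.003,-0.01,-0.004,-0.058,-0.006,0.5],
    [0.066,-0.003,-0.012,-0.007,-0.055,-0.023,0.48],
    [0.066,-0.003,-0.012,-0.007,-0.055,-0.023,0.46],
    [0.066,-0.003,-0.012,-0.007,-0.055,-0.023,0.45],
    [0.066,-0.003,-0.012,-0.007,-0.055,-0.023,0.45],
    [0.066,-0.003,-0.012,-0.007,-0.055,-0.023,0.45],
    [0.033,-0.0015,-0.006,-0.004,-0.024,-0.018,0.45],
    [0.033,-0.0015,-0.006,-0.004,-0.024,-0.018,0.45],
    [0.033,-0.0015,-0.006,-0.004,-0.024,-0.018,0.45],
    [0.033,-0.0015,-0.006,-0.004,-0.024,-0.018,0.45],
    [0.033,-0.0015,-0.006,-0.004,-0.024,-0.018,0.45],
    [0.033,-0.0015,-0.006,-0.004,-0.024,-0.018,0.45],
    [0.033,-0.0015,-0.006,-0.004,-0.024,-0.018,0.45],
    [0.033,-0.0015,-0.006,-0.004,-0.024,-0.018,0.45],
    [0.033,-0.0015,-0.006,-0.004,-0.024,-0.018,0.45],
    [0.033,-0.0015,-0.006,-0.004,-0.024,-0.018,0.45],
  ],
)

```text
time: 9.5
ee_pos: [0.5078, -0.1912, 0.2425]
eef_rot: [134.6, -10.2, 177.2]
wrist_force: [0.4, -1.2, -0.7]
opening: 0.0384
finger_force: 0.1
```

```bash
python3 - <<'E'
from h import *
st=env.sense();print(st["ee_pos"],st["eef_rot"],st["qpos"].round(1),st["wrist_force"],st["time"])
a=cam("scene"); b=cam("wrist")
cv2.imwrite("pics/a3.png",np.hstack([cv2.resize(a["color"][100:290,120:340],(486,420)),b["color"][:,130:430]])[:,:,::-1])
table([(135,135),(145,137),(155,140),(165,140),(172,140)],rows=6)
E
```

```text
[ 0.5078004  -0.19117812  0.24252614] [134.64864942 -10.19504186 177.24077169] [-22.4  28.9   6.  -39.  -93.4 -67.5] [ 0.35060572 -1.19230434 -0.74131373] 9.5
(135, 135) rot [-0.001 -0.001  0.001] shift [ 0.     -0.0003  0.002 ] [ 0.507 -0.192  0.244]
(145, 137) rot [ 0.007 -0.    -0.001] shift [-0.0042 -0.0163 -0.0192] [ 0.502 -0.212  0.221]
(155, 140) rot [ 0.011 -0.001 -0.002] shift [-0.0046 -0.0136 -0.0223] [ 0.497 -0.228  0.194]
(165, 140) rot [0. 0. 0.] shift [-0.0042 -0.0079 -0.0218] [ 0.492 -0.238  0.168]
(172, 140) rot [0. 0. 0.] shift [-0.003  -0.0032 -0.0159] [ 0.488 -0.241  0.149]
```

View pics/a3.png

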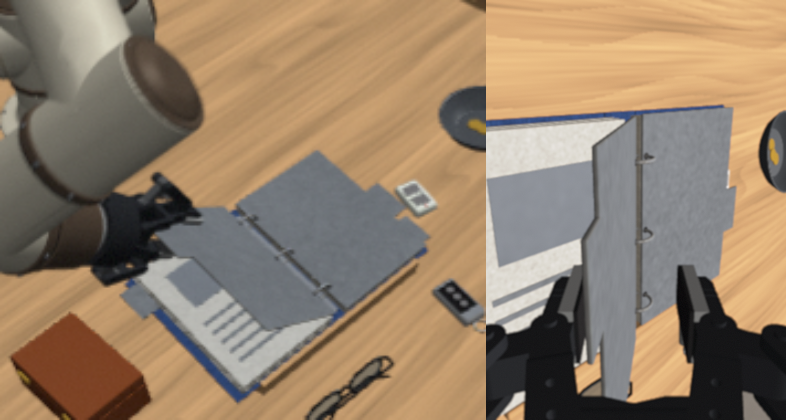

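The leaf now rests on the leading finger (edge near (590,330)) and the second leaf is flat. I'll lower it.

Call:
move_arm(
  plan=[
    [0.007,0,-0.001,-0.004,-0.016,-0.019,0.45],
    [0.007,0,-0.001,-0.004,-0.016,-0.019,0.45],
    [0.007,0,-0.001,-0.004,-0.016,-0.019,0.45],
    [0.007,0,-0.001,-0.004,-0.016,-0.019,0.45],
    [0.007,0,-0.001,-0.004,-0.016,-0.019,0.45],
    [0.007,0,-0.001,-0.004,-0.016,-0.019,0.45],
    [0.011,-0.001,-0.002,-0.005,-0.014,-0.022,0.45],
    [0.011,-0.001,-0.002,-0.005,-0.014,-0.022,0.45],
    [0.011,-0.001,-0.002,-0.005,-0.014,-0.022,0.45],
    [0.011,-0.001,-0.002,-0.005,-0.014,-0.022,0.45],
    [0.011,-0.001,-0.002,-0.005,-0.014,-0.022,0.45],
    [0.011,-0.001,-0.002,-0.005,-0.014,-0.022,0.45],
    [0,0,0,-0.004,-0.008,-0.022,0.45],
    [0,0,0,-0.004,-0.008,-0.022,0.45],
    [0,0,0,-0.004,-0.008,-0.022,0.45],
    [0,0,0,-0.004,-0.008,-0.022,0.45],
    [0,0,0,-0.004,-0.008,-0.022,0.45],
    [0,0,0,-0.004,-0.008,-0.022,0.45],
  ],
)

```text
time: 11.1
ee_pos: [0.4922, -0.2363, 0.167]
eef_rot: [129.9, -10.1, 177.3]
wrist_force: [-0.4, -0.5, 0.6]
opening: 0.0384
finger_force: 0.1
```

```bash
python3 - <<'E'
from h import *
st=env.sense();print(st["ee_pos"],st["eef_rot"],st["wrist_force"],st["time"])
a=cam("scene"); b=cam("wrist")
cv2.imwrite("pics/a4.png",np.hstack([cv2.resize(a["color"][100:290,120:340],(486,420)),b["color"][:,130:430]])[:,:,::-1])
table([(165,140),(172,140),(180,140),(182,140)],rows=6)
E
```

```text
[ 0.49224367 -0.23634506  0.16697206] [129.85741158 -10.14442249 177.32313845] [-0.37660864 -0.50521261  0.58119201] 11.1
(165, 140) rot [-0.001 -0.001  0.   ] shift [-0.0001 -0.001   0.0013] [ 0.492 -0.238  0.168]
(172, 140) rot [0. 0. 0.] shift [-0.003  -0.0032 -0.0159] [ 0.488 -0.241  0.149]
(180, 140) rot [0. 0. 0.] shift [-0.0033 -0.0012 -0.0185] [ 0.484 -0.243  0.127]
(182, 140) rot [0. 0. 0.] shift [-0.0008  0.0001 -0.0046] [ 0.483 -0.243  0.121]
```

View pics/a4.png

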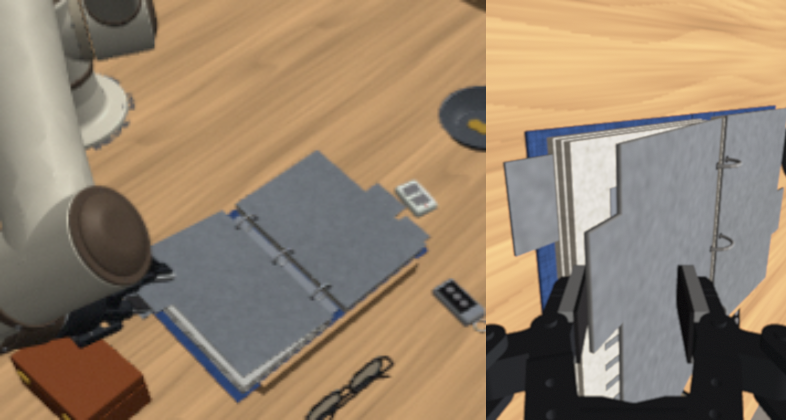

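The leaf is about 15° from flat and supported at (580,310). The book's fixed tab (530,200) is close in x, so I'll ease 10 mm down the slope while lowering past flat, then draw back along the fingers.

Call:
move_arm(
  plan=[
    [0,0,0,0.005,-0.003,-0.017,0.45],
    [0,0,0,0.005,-0.003,-0.017,0.45],
    [0,0,0,0.005,-0.003,-0.017,0.45],
    [0,0,0,0.005,-0.003,-0.017,0.45],
    [0,0,0,0.005,-0.003,-0.017,0.45],
    [0,0,0,0.005,-0.003,-0.017,0.45],
    [0,0,0,-0.003,-0.001,-0.018,0.45],
    [0,0,0,-0.003,-0.001,-0.018,0.45],
    [0,0,0,-0.003,-0.001,-0.018,0.45],
    [0,0,0,-0.003,-0.001,-0.018,0.45],
    [0,0,0,-0.003,-0.001,-0.018,0.45],
    [0,0,0,-0.003,-0.001,-0.018,0.45],
    [0,0,0,-0.001,0,-0.01,0.45],
    [0,0,0,-0.001,0,-0.01,0.45],
    [0,0,0,-0.001,0,-0.01,0.45],
    [0,0,0,0,0,0,0.45],
  ],
)

```text
time: 12.53
ee_pos: [0.4939, -0.241, 0.1189]
eef_rot: [129.8, -10.2, 177.3]
wrist_force: [-0.4, -0.1, -0.4]
opening: 0.0389
finger_force: 0.0
```

```bash
python3 - <<'E'
from h import *
st=env.sense();print(st["ee_pos"],st["eef_rot"],st["wrist_force"],st["time"])
a=cam("scene"); b=cam("wrist"); t=cam("top")
cv2.imwrite("pics/a5.png",np.hstack([cv2.resize(t["color"][170:300,240:470],(486,275))[:,:],np.zeros((275,300,3),np.uint8)] if 0 else [cv2.resize(t["color"][150:310,290:475],(486,420)),b["color"][:,130:430]])[:,:,::-1])
p=tcp(140,182,.022,0)+.01*s; go(p,140,"end"); print("retreat/80mm",(.08*rad(140)/.2).round(3))
E
```

```text
[ 0.4939221  -0.24101379  0.1189428 ] [129.83190238 -10.18903655 177.31371307] [-0.43898565 -0.05061854 -0.43573193] 12.5333
end goal [ 0.493 -0.243  0.119] rot [-0.003 -0.003  0.   ] shift [-0.004 -0.01  -0.   ] minrows 0.1 t 12.68
retreat/80mm [ 0.03  -0.308  0.253]
```

View pics/a5.png

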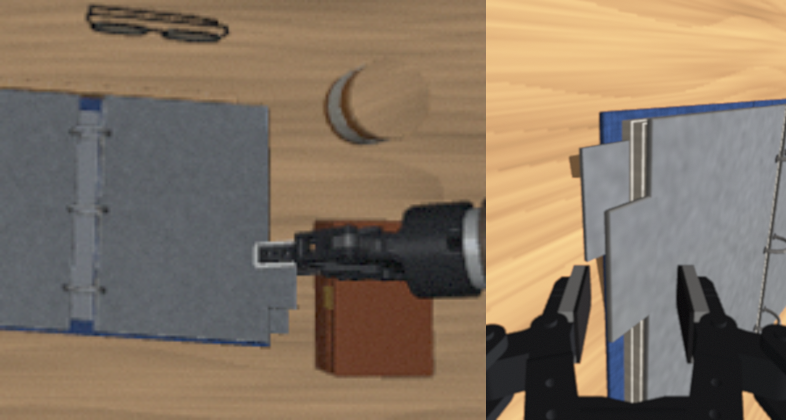

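The leaf lies flat over the right half and its tab (610,280) is clear of both fingers, with no contact force. I'll retreat along the fingers, then go up.

Call:
move_arm(
  plan=[
    [0,0,0,0.003,-0.031,0.025,0.45],
    [0,0,0,0.003,-0.031,0.025,0.45],
    [0,0,0,0.003,-0.031,0.025,0.45],
    [0,0,0,0.003,-0.031,0.025,0.45],
    [0,0,0,0.003,-0.031,0.025,0.45],
    [0,0,0,0.003,-0.031,0.025,0.45],
    [0,0,0,0.003,-0.031,0.03,0.45],
    [0,0,0,0.003,-0.031,0.04,0.45],
    [0,0,0,0,-0.03,0.08,0.45],
    [0,0,0,0,-0.03,0.1,0.45],
    [0,0,0,0,-0.03,0.1,0.45],
    [0,0,0,0,-0.03,0.1,0.45],
    [0,0,0,0,-0.03,0.1,0.45],
    [0,0,0,0,-0.03,0.1,0.45],
    [0,0,0,0,0,0,0.45],
    [0,0,0,0,0,0,0.45],
  ],
)

```text
time: 14.02
ee_pos: [0.4989, -0.3273, 0.281]
eef_rot: [130.0, -10.0, 177.3]
wrist_force: [-0.3, 0.8, -0.7]
opening: 0.0383
finger_force: 0.0
```

```bash
python3 - <<'E'
from h import *
t=cam("top"); D=t["depth"]
def plane(us,vs):
    P=np.array([dpt(t,a,b) for a in us for b in vs if D[b,a]>0]); X=np.c_[P[:,:2],np.ones(len(P))]; co,*_=np.linalg.lstsq(X,P[:,2],rcond=None)
    r=P[:,2]-X@co; print("slope x,y deg",np.degrees(np.arctan(co[:2])).round(2),"res",r.std().round(4))
plane(range(334,386,3),range(195,270,4)); plane(range(256,312,3),range(195,270,4))
def box(u0,u1,v0,v1,zmin,zmax):
    Q=np.array([dpt(t,a,b) for a in range(u0,u1) for b in range(v0,v1) if D[b,a]>0]); Q=Q[(Q[:,2]>zmin)&(Q[:,2]<zmax)]; return Q.min(0).round(3),Q.max(0).round(3)
print("cedar",box(403,465,225,300,.045,.08)); print("remote",box(205,236,200,240,.009,.03)); print(env.sense()["ee_pos"],env.sense()["wrist_force"])
save(t,"pics/end.png")
E
```

```text
slope x,y deg [-9.89  0.59] res 0.0015
slope x,y deg [-9.95  0.58] res 0.0015
cedar (array([ 0.387, -0.343,  0.045]), array([ 0.526, -0.251,  0.064]))
remote (array([0.52 , 0.192, 0.009]), array([0.584, 0.244, 0.02 ]))
[ 0.49871154 -0.32677968  0.27961634] [-0.19956392 -0.16975896  0.03062523]
```

View pics/end.png

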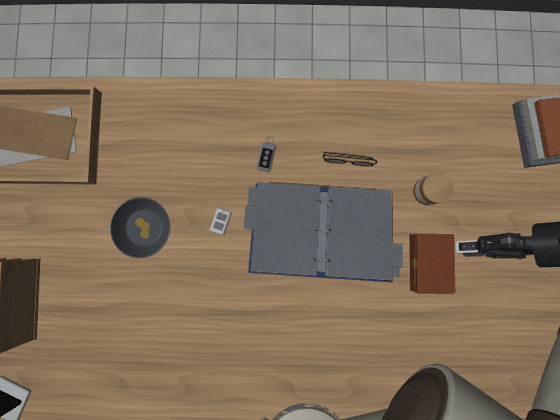

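Both leaves lie flat (the turned one at (360,230), the second at (285,230)). The bystanders are where they were and the arm is clear.

```bash
python3 -c "
from h import *
print(workorder.sign_off())"
```

```text
the job is handed in; nothing more can be done
None
```

I turned the top divider over the rings with the fingertips and it now lies flat on the other half; the second divider is still flat, nothing beside the book appears to have moved, and the job was handed in at about 14 s (no verdict was returned).

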